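# Pin the stencil leaves into register

### The arm

A 6-joint arm with a two-finger parallel gripper is mounted at the origin on a cart in front of the work surface, level with it; the furniture and walls round the work are solid. World frame = base frame: x ahead of the robot, y to its left, z up, the work surface at z = 0. Lengths are in mm, angles in rad, forces in N, time in s.
With the tool pointing down it reaches from about 375 to 900 mm from the base axis. Payload 3.1 kg.
Tool frame: the origin (TCP) lies midway between the tips of the shut fingers; the grasp point (between the pads) lies 19 mm behind it; z points along the fingers, y is the line along which they close (so a half turn about z gives the same grasp; the last joint's range is limited). The gripper opens to 87 mm and grips with 3 to 60 N. Pads are 19 mm wide; open, the fingers measure 117 mm over their backs; the gripper's body (75 mm by 190 mm) begins 51 mm behind the grasp point.
Start: joints at [-1.282, 0.527, 1.433, -0, 1.181, -0.178], TCP at [281.287, -558.099, 222.548] pointing down, gripper open.
Joint ranges: [-3.08, 3.08], [-0.75, 2.2], [0.22, 2.44], [-1.43, 4.57], [0, 2.65], [-2.85, 2.85]. Speed limits (rad/s): [2.79, 2.79, 3.14, 3.14, 3.14, 3.14].

### API

Orientations are given as [roll, pitch, yaw] about the fixed x, y, z axes, in that order (R = Rz(yaw) Ry(pitch) Rx(roll)).
In Python, from bench import manip gives the robot as it stands.
- The arm moves only by the tool jog_arm, never from a script. Its argument "commands" is a list of rows, each a list of 4 numbers: the shift along the world's x, y, z in m, then the turn about the world's z in degrees. In form: [[dx, dy, dz, twist], ...]. A call has 1 to 10 rows; each row shifts and turns the commanded pose from where the row before left it; what a row does not reach is not made up. A row lasts 1/10 s, in which the tool goes at most 50 mm and 8.59 degrees, less where a joint would pass 70% of its speed; a pose out of reach is approached as far as the arm can. A call is refused whole if a number of a shift passes 0.05 or a number of a turn 8.59, either way. A call with a gripper value outside its range is refused whole. "hand" is the closure, from 0 (fully open) to 1 (shut), set as the call begins (left out, the last holds). The fingers move at their own pace and stop on an object; the grip force is fixed at half the most. Time passes only in rows, so rows that do not move let the fingers close. It gives the time, the measured TCP pose, the force, the opening and the grip force at its end, in the units of the state.
- manip.observe(): the state, without advancing time (a new reading comes with each control period).
- manip.read_camera(name): name is "scene" or "top" or "wrist"; returns a dict with "img" (480x640x3 uint8, red, green, blue), "range_z" (480x640 float32, mm along the optical axis (not along the pixel's ray), 0 where there is no reading), "fovy" (degrees; the focal length in pixels is half the picture's height over the tangent of half this angle, whatever the lens; pixels are square), "cx", "cy" (the principal point, pixels), "world_from_camera" (4x4, takes a point from camera to world coordinates); the wrist camera has in their place "hand_eye" (4x4, takes a point from camera to tool coordinates, whose origin is the TCP and whose axes are the flange's). Camera axes: x right, y down, z forward; pixel columns grow to the right and rows downward; lengths in mm; the calibration is good to about 2 mm. A picture is of the moment at which its call begins: read the wrist's pose just before it.
- manip.finish_job(): hands the job in; it is judged then, once.
The state is a dict: "time": time; "joint_pos": joint angles; "qvel": joint speeds; "tau": joint torques, N m; "ee_pos": TCP position; "tcp_rot": TCP orientation; "force": force on the tool from outside, world axes, zero at the start; "moment": the same for the moment, N m; "opening": finger opening in mm; "grasp_force": force on a finger pad.
Only numpy, scipy, OpenCV 4.12 (cv2) and the standard library are available. Lean on these libraries where they do the work, as an engineer would, in place of code of your own. Each camera call takes 0.05 s, during which the arm holds its last target. There are 200 camera calls.

### The job

The two stencil leaves on the register board have swung out of line with each other and with the board. Take the tapered register pin out of its wooden block and drive it down through the holes at the free end of both leaves into the board's bush, fully home with its flange flat on the upper leaf, so that it pulls both leaves into line; leave the pin standing there and leave the other things on the bench where they are.

Things in the scene. Friction and masses are not known exactly. Their poses are not given: they have to be found in the camera images.
- board: Register board, fixed to the bench: plywood 260 (x) x 356 (y) x 18 mm, origin under its centre, +y towards the leaves' pivot screw at one short end (148 mm out). A dark steel bush block, 70 x 56 mm, top 46 mm above the bench, sits at the other end (-y, 148 mm out). A tile lies in its nest; two stencil leaves lie over it, on the block tops.
- register_hole (a point): Centre of the fixed bush hole at the top of the bush block, 46 mm above the bench; axes as the board's. Vertical, 25.5 mm wide, open down to the bench. The leaves lie on the block, so the stack's top here is 10.3 mm above this point. The bush never moves; the pin must go down its axis. At the start a round opening of at least 12 mm about that axis is clear through both leaves.
- upper_leaf (a joint): Swing of the upper stencil leaf about the vertical pivot screw, rad: 0 = its hole is exactly in line with the bush; + is anticlockwise from above; it travels from -0.03 to 0.03; 0.01 rad shifts its hole by 3 mm. Friction holds it where it is: about 2 N sideways at the hole moves it.
- lower_leaf (a joint): Swing of the lower stencil leaf, directly under the upper one, about the same screw; same meaning and stiffness.
- upper_leaf_hole (a point): Centre of the hole in the upper leaf's free end, at the leaf's top face, 56 mm above the bench; 25.5 mm wide. The leaf is an aluminium frame 230 x 234 x 5 mm with a brass stencil sheet and a 64 x 62 mm tab at each end.
- lower_leaf_hole (a point): The same on the lower leaf, 51 mm above the bench.
- pin_grip (a point): Middle of the handle of the tapered pin; z = its axis, up. Pin 113 mm long, 0.17 to 0.34 kg: dark wood handle 26 mm across, 26 mm above and below this point; flange 40 mm across, 7 mm thick, its underside 35 mm below this point; shank 24 mm across for 22 mm; taper 30 mm long to a 7 mm tip, 87 mm below this point. At the start it stands upright, loosely, in the large hole of its block.
- pin_block: Pale wooden block fixed to the bench, 90 (x) x 110 (y) x 62 mm high, origin under its centre. It has one large hole 27 mm wide at +18 mm y, in which the pin stands with its flange on the block's top, and two small empty holes. To free the pin lift it by 55 mm.
- pad_block: Bystander: wooden dabbing block 50 x 90 x 39 mm, origin under its centre.
- tape: Bystander: roll of masking tape lying flat, 98 mm across, 25 mm high, origin under its centre.
- slip_tub: Bystander: white plastic tub, 125 mm across, 66 mm high, origin under its centre.
- pot: Bystander: lidded glaze pot, 64 mm across, 70 mm high, origin under its centre.
- scraper: Bystander: scraper with wooden handle, 170 x 70 x 17 mm, lying flat, origin under its centre.
- brush_5: Bystander: round brush lying flat, 197 mm long, 12 mm thick, origin under its centre.

How it is judged (in metres and radians):
At the end, for the whole second after the job is handed in: The pin stands in the bush through both leaves, fully home (flange within about 3 mm of the upper leaf), upright within 0.07 rad, its handle within 6 mm of the bush axis, at rest and released; both leaves are within 0.007 rad (2 mm at the hole) of in line (z of pin_grip in the frame of register_hole below 0.0485 m and horizontal distance between pin_grip and register_hole below 0.006 m and angle between pin_grip's own z axis and vertical below 0.07 rad and value of joint upper_leaf between -0.007 and 0.007 rad and value of joint lower_leaf between -0.007 and 0.007 rad and linear speed of pin below 0.02 m/s); the robot touches nothing.
It fails at once if a bystander is shifted by more than 40 mm (distance of any of pad_block, tape, slip_tub, pot, scraper, brush_5 from where it was at the start of the episode above 0.04 m).
It also fails if it takes over 42 s, if anything falls off the work surface, if the arm or the gripper's body presses on something with over 40 N, if the wrist force passes 120 N, or if a joint passes its speed limit or range.

## Working session

There is one attempt and no reset: what is moved stays moved. The work goes in short steps, Python scripts to look and compute and a tool call to move; the robot and the scene stay as the last step left them, time stands still between calls to the robot, and variables do not carry over. Pictures are saved under pics/ and viewed, at most 10 in all, crops included, and the job is handed in when it is done.

Besides the shell and the picture viewer there is one more tool, called after "Request:" in YAML: its name, and indented under it one key for each argument. jog_arm: Moves the arm, as the interface text tells. Its arguments: {"type":"object","properties":{"commands":{"type":"array"},"hand":{"type":"number"}},"required":["commands"]}

```bash
mkdir -p pics
cat > h.py <<'E'
import numpy as np,cv2
from bench import manip
def cam(n):
    s=manip.observe(); c=manip.read_camera(n)
    if n=='wrist':
        from scipy.spatial.transform import Rotation as R
        T=np.eye(4);T[:3,:3]=R.from_euler('xyz',s['tcp_rot']).as_matrix();T[:3,3]=s['ee_pos'];c['T']=T@c['hand_eye']
    else: c['T']=np.array(c['world_from_camera'])
    c['f']=240/np.tan(np.radians(c['fovy']/2));return c
def cloud(c):
    v,u=np.mgrid[:480,:640];z=c['range_z']
    P=np.stack([(u-c['cx'])*z/c['f'],(v-c['cy'])*z/c['f'],z],-1)
    return P@c['T'][:3,:3].T+c['T'][:3,3]
def px(c,u,v,Z):
    d=c['T'][:3,:3]@np.array([(u-c['cx'])/c['f'],(v-c['cy'])/c['f'],1]);o=c['T'][:3,3]
    return o+d*(Z-o[2])/d[2]
def save(c,n): cv2.imwrite('pics/'+n,c['img'][:,:,::-1])
E
python3 - <<'E'
from h import *
import pickle
s=manip.observe();print(s)
for n in ['top','scene']:
    c=cam(n);save(c,n+'1.png');pickle.dump(c,open(n+'.pkl','wb'));print(n,c['T'].round(2).tolist(),c['f'])
E
```

```text
{'time': 0.0, 'joint_pos': array([-1.28251583e+00,  5.28451249e-01,  1.43391832e+00, -1.25124604e-05,
        1.18140314e+00, -1.78479631e-01]), 'qvel': array([-0.00079158,  0.0012849 ,  0.00060171, -0.00154449,  0.00071248,
        0.00054291]), 'tau': array([ 5.21851889e-04, -4.40030479e+01, -1.76593423e+01,  6.34628325e-02,
        5.83612360e-02, -1.64111511e-04]), 'ee_pos': array([ 281.0664621 , -557.40156917,  221.57571785]), 'tcp_rot': array([-3.13944518e+00, -3.75650177e-04,  4.66764489e-01]), 'force': array([0.67292802, 0.10851794, 0.30768637]), 'moment': array([ 0.00890674, -0.00328587,  0.03854259]), 'grasp_force': 0.0, 'opening': 86.98488492988152}
top [[-0.02, -0.99, 0.12, 336.47], [-1.0, 0.02, 0.01, -74.04], [-0.02, -0.12, -0.99, 1703.22], [0.0, 0.0, 0.0, 1.0]] 444.341437520676
scene [[0.42, -0.5, 0.76, -481.37], [-0.91, -0.23, 0.35, -531.81], [-0.01, -0.83, -0.55, 845.43], [0.0, 0.0, 0.0, 1.0]] 448.8182936152751
```

View pics/top1.png

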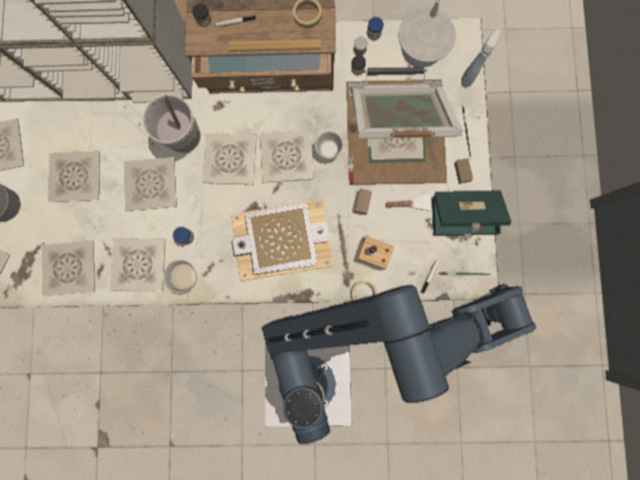

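View pics/scene1.png

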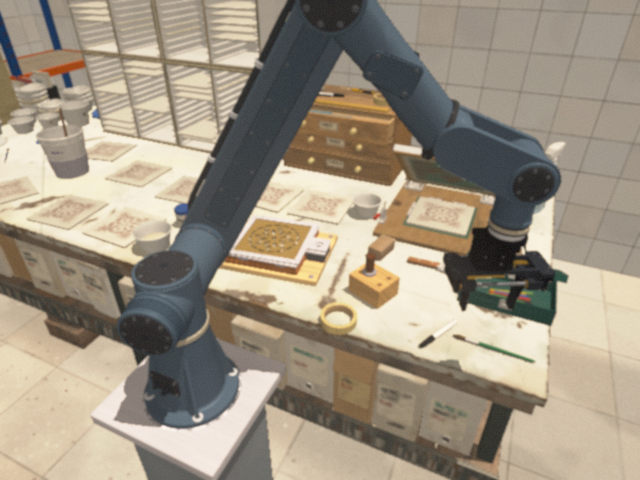

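The top view shows the register board around (281,238), with tabs at (241,244) and (321,231), and the pin block around (375,252). Next: measure these points and enlarge that area.

Run:
```python
from h import *
import pickle
c=pickle.load(open('top.pkl','rb'))
for u,v,z in [(241,244,56),(321,231,56),(281,238,56),(375,252,62),(372,248,120)]: print(u,v,px(c,u,v,z).round(0))
P=cloud(c)
m=(P[...,2]>90)&(P[...,2]<140);m[:,:355]=0;m[:,395:]=0;m[:235]=0;m[268:]=0
print(m.sum(),np.median(P[m],0) if m.any() else '')
m=(P[...,2]>55)&(P[...,2]<69);m[:,:355]=0;m[:,395:]=0;m[:230]=0;m[275:]=0
r=cv2.minAreaRect(P[m][:,:2].astype(np.float32));print(r)
t=cv2.resize(c['img'][190:300,220:400],None,fx=4.4,fy=4.4,interpolation=cv2.INTER_CUBIC)
cv2.imwrite('pics/crop1.png',t[:,:,::-1])
```

```text
241 244 [522. 237.  56.]
321 231 [565. -63.  56.]
281 238 [542.  87.  56.]
375 252 [ 482. -261.   62.]
372 248 [ 491. -244.  120.]
49 [ 487.65273025 -246.8792843   121.78709844]
((483.128662109375, -264.6614074707031), (110.02888488769531, 90.33529663085938), 68.50659942626953)
```

View pics/crop1.png

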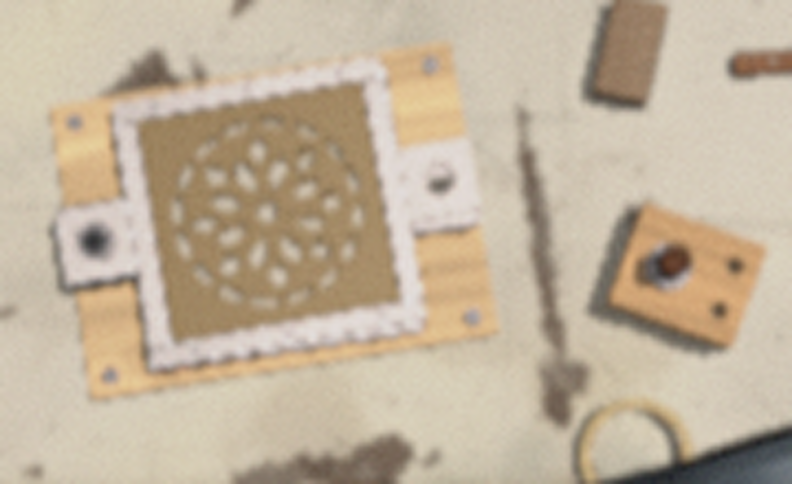

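The left tab at crop (95,241) shows a dark round hole over a dark block, so it is probably the bush end. The right tab at (440,180) shows something silver, like a screw head. The pin handle is at crop (672,262), which gives about (489,-247). I'll move above the pin.

Request:
jog_arm:
  commands:
    - [0.02,0.03,0,0]
    - [0.021,0.031,0,0]
    - [0.021,0.031,0,0]
    - [0.021,0.031,0,0]
    - [0.021,0.031,0,0]
    - [0.021,0.031,0,0]
    - [0.021,0.031,0,0]
    - [0.021,0.031,0,0]
    - [0.021,0.031,0,0]
    - [0.02,0.032,0,0]
  hand: 0

```text
time: 1.1
ee_pos: [489.8, -246.7, 222.2]
tcp_rot: [-3.141, 0.0, 0.467]
force: [-0.2, 0.1, 0.9]
opening: 86.5
grasp_force: 0.0
```

Request:
jog_arm:
  commands:
    - [0,0,0,0]
    - [0,0,0,0]
    - [0,0,0,0]

```text
time: 1.4
ee_pos: [488.9, -248.8, 222.3]
tcp_rot: [-3.142, 0.001, 0.466]
force: [-0.6, -0.4, -0.1]
opening: 86.9
grasp_force: 0.0
```

Run:
```python
from h import *
import pickle
c=cam('wrist');save(c,'w1.png');pickle.dump(c,open('w1.pkl','wb'));P=cloud(c)
print(c['hand_eye'].round(2).tolist(),c['f'])
for lo,hi in [(112,135),(57,64)]:
    m=(P[...,2]>lo)&(P[...,2]<hi)&(np.hypot(P[...,0]-489,P[...,1]+248)<(40 if lo>100 else 90))&(c['range_z']>0)
    print(m.sum(),P[m].mean(0).round(1),cv2.minAreaRect(P[m][:,:2].astype(np.float32)))
c=pickle.load(open('top.pkl','rb'));P=cloud(c)
print(P[240:249,237:246,2].round(0));print(P[227:236,317:326,2].round(0))
```

```text
[[0.0, -0.96, -0.29, 80.48], [1.0, 0.0, -0.0, 0.53], [0.0, -0.29, 0.96, -163.05], [0.0, 0.0, 0.0, 1.0]] 359.54071636197193
942 [ 490.8 -247.8  122.9] ((489.6318359375, -248.41152954101562), (26.305408477783203, 26.68297004699707), 16.715065002441406)
8116 [ 485.1 -265.9   62.9] ((482.3538513183594, -265.4937438964844), (110.42906188964844, 90.52039337158203), 68.60242462158203)
[[58. 65. 65. 58. 66. 60. 57. 61. 52.]
 [56. 59. 62. 63. 63. 61. 63. 67. 47.]
 [52. 58. 69. 66. 60. 62. 65. 57. 54.]
 [56. 68. 67. 65. 72. 74. 70. 57. 61.]
 [48. 66. 69. 73. 60. 72. 66. 70. 59.]
 [68. 67. 64. 70. 69. 72. 67. 63. 56.]
 [58. 60. 71. 71. 70. 68. 60. 60. 60.]
 [48. 61. 58. 63. 50. 58. 58. 68. 60.]
 [56. 60. 57. 60. 62. 61. 58. 58. 59.]]
[[ 6.300e+01  5.100e+01  4.700e+01  5.400e+01  1.703e+03  5.500e+01
   5.900e+01  5.700e+01  5.500e+01]
 [ 4.600e+01  4.900e+01  4.700e+01  5.300e+01  4.800e+01  5.300e+01
   5.400e+01  6.300e+01  5.700e+01]
 [ 4.800e+01  4.900e+01  6.000e+01  5.100e+01  5.400e+01  5.900e+01
   5.800e+01  5.500e+01  5.700e+01]
 [ 5.500e+01  4.800e+01  4.000e+00  7.000e+00  9.000e+00  5.400e+01
   5.200e+01  5.600e+01  5.500e+01]
 [ 7.000e+00 -4.000e+00  0.000e+00 -4.000e+00  0.000e+00 -1.000e+00
   5.800e+01  5.700e+01  5.400e+01]
 [-2.000e+00  0.000e+00  3.000e+00 -2.000e+00 -5.000e+00  5.700e+01
   6.000e+01  5.900e+01  6.300e+01]
 [ 6.700e+01  3.000e+00  2.000e+00 -0.000e+00  5.500e+01  6.100e+01
   6.200e+01  5.600e+01  5.500e+01]
 [ 5.500e+01  6.600e+01  6.100e+01  6.400e+01  5.000e+01  6.100e+01
   5.700e+01  5.900e+01  5.500e+01]
 [ 6.100e+01  5.400e+01  5.600e+01  5.100e+01  5.500e+01  5.500e+01
   5.800e+01  5.600e+01  5.500e+01]]
```

View pics/w1.png

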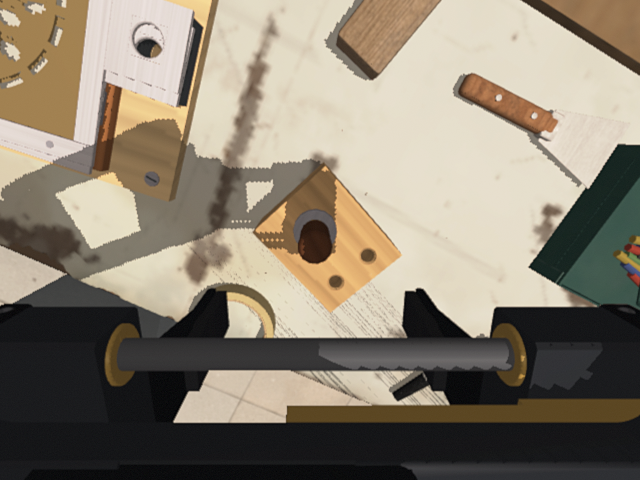

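Depth decides it: the right tab at wrist px (148,40) is open down to the bench, so that is the bush. The left tab carries the raised screw. The pin handle measures (489.6,-248.4). I'll put the camera vertically over the hole for one close look, then grasp.

Request:
jog_arm:
  commands:
    - [0,0.04,0,0]
    - [0,0.04,0,0]
    - [0,0.04,0,0]
    - [0.004,0.03,-0.02,0]
    - [0,0,-0.04,0]
    - [0,0,-0.04,0]
    - [0,0,-0.02,0]
    - [0,0,0,0]
    - [0,0,0,0]
    - [0,0,0,0]

```text
time: 2.45
ee_pos: [494.3, -99.2, 103.8]
tcp_rot: [3.139, -0.002, 0.466]
force: [0.4, 0.5, 0.6]
opening: 86.9
grasp_force: 0.0
```

Run:
```python
from h import *
import pickle
c=cam('wrist');save(c,'w2.png');pickle.dump(c,open('w2.pkl','wb'));P=cloud(c)
Ti=np.linalg.inv(c['T']);q=Ti@[565,-63,56,1];u=int(q[0]/q[2]*c['f']+c['cx']);v=int(q[1]/q[2]*c['f']+c['cy']);print(u,v,c['T'][:3,3])
x0=max(u-60,0);y0=max(v-45,0)
t=cv2.resize(c['img'][y0:y0+90,x0:x0+120],None,fx=6.6,fy=6.6,interpolation=cv2.INTER_CUBIC)
cv2.imwrite('pics/crop2.png',t[:,:,::-1]);print(x0,y0)
```

```text
313 141 [566.03757794 -63.37708284 267.00568165]
253 96
```

View pics/crop2.png

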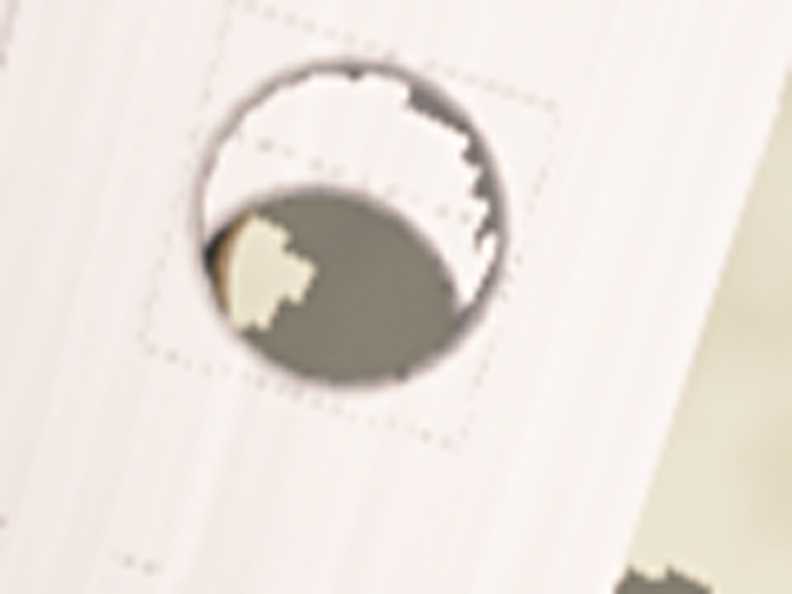

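The upper hole is centred around crop (353,223) and the lower one around (320,328). They are about 10 mm apart, so the axis lies between them. I'll look at the full frame for board and block edges.

View pics/w2.png

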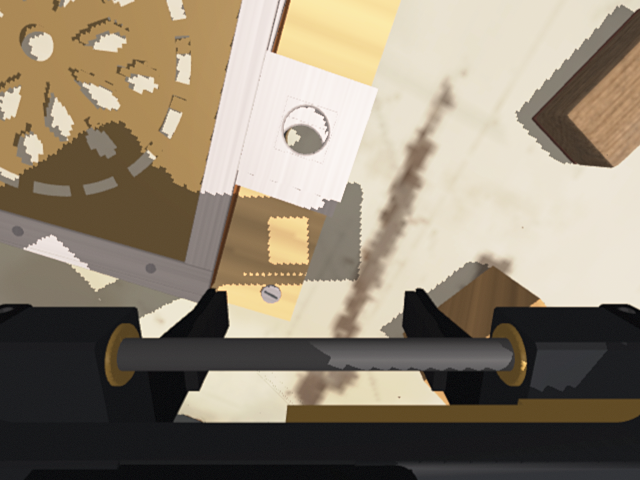

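Request:
jog_arm:
  commands:
    - [0,0,0.04,0]
    - [0,0,0.04,0]
    - [0,0,0.04,0]
    - [0,0,0.02,0]
    - [0,0,0,0]
    - [0,0,0,0]
    - [0,0,0,0]

```text
time: 3.2
ee_pos: [492.4, -97.8, 241.8]
tcp_rot: [-3.14, 0.001, 0.467]
force: [0.5, 0.7, 0.8]
opening: 86.9
grasp_force: 0.0
```

Run:
```python
from h import *
import pickle
c=cam('wrist');pickle.dump(c,open('w3.pkl','wb'))
t=cv2.resize(c['img'][:300,180:580],None,fx=2,fy=2,interpolation=cv2.INTER_CUBIC)
cv2.imwrite('pics/w3.png',t[:,:,::-1])
```

```text
(no output)
```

View pics/w3.png

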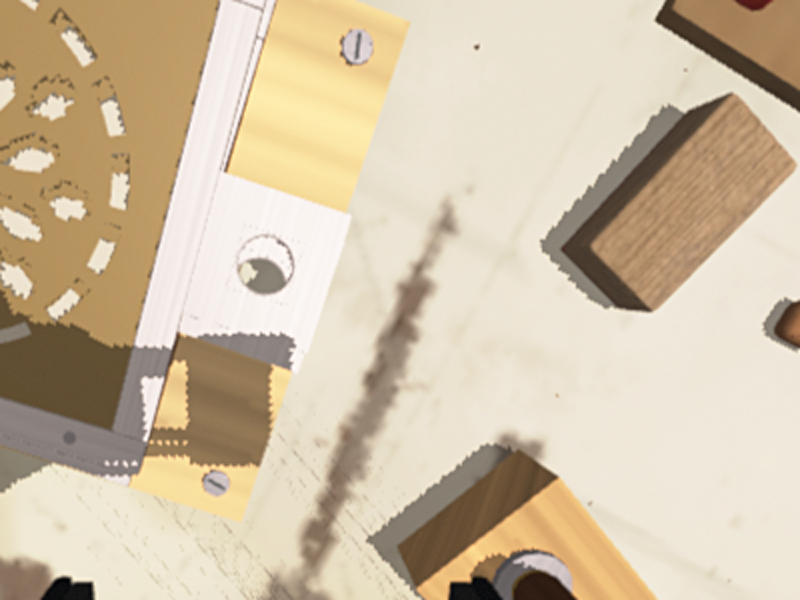

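Screws are at crop (357,47) and (216,483), and board corners at (409,22) and (241,521). Next: compute the axis.

Run:
```python
from h import *
import pickle
c=pickle.load(open('w3.pkl','rb'));g=lambda x,y,z:px(c,180+x/2-.25,y/2-.25,z)[:2]
s1,s2=g(357,47,19),g(216,483,19);k1,k2=g(409,22,18),g(241,521,18)
print('screws',s1,s2,'mid',(s1+s2)/2,np.linalg.norm(s1-s2));print('corn',k1,k2,'mid',(k1+k2)/2,np.linalg.norm(k1-k2))
w=pickle.load(open('w2.pkl','rb'))
up=px(w,253+353/6.6-.4,96+223/6.6-.4,56)[:2];lo=px(w,253+320/6.6-.4,96+328/6.6-.4,51)[:2]
print('up w3',g(265,264,56))
x=(k1-k2);x/=np.linalg.norm(x);y=np.array([-x[1],x[0]]);print('yaw',np.degrees(np.arctan2(x[1],x[0])),np.degrees(np.arctan2(*(s1-s2)[::-1])))
print('up',up,'lo',lo)
m=(k1+k2)/2;m2=(s1+s2)/2
for n,p in [('up',up),('lo',lo),('smid',m2)]: print(n,'bx,by rel corner mid',(p-m)@x,(p-m)@y)
for n,q in [('corner',m),('screw',m2)]:
    by=((up+lo)/2-q)@y; print('axis',n,q+y*by, 'edge30', m+y*30)
b=pickle.load(open('top.pkl','rb'));h=lambda x,y,z:px(b,220+x/4.4-.4,190+y/4.4-.4,z)[:2]
S=np.mean([h(*p,19) for p in [(74,122),(430,65),(472,317),(110,375)]],0);pv=h(95,241,70);print('top board centre',S,'pivot',pv, 'axis from pivot-centre',S-148*(pv-S)/np.linalg.norm(pv-S))
print('pivot->up bx', )
```

```text
screws [675.4108491  -50.74755174] [453.10293613 -83.34997141] mid [564.25689262 -67.04876158] 224.68583831244933
corn [695.62455817 -67.47248137] [ 438.97633029 -105.74030683] mid [567.30044423 -86.6063941 ] 259.4855281964447
up w3 [568.74145262 -56.28045478]
yaw 8.480671368124952 8.343200042148977
up [568.96217488 -56.61562485] lo [559.91885964 -57.74137083]
up bx,by rel corner mid 6.066472222260655 29.417775304117487
lo bx,by rel corner mid -3.043980664772079 29.638008387629895
smid bx,by rel corner mid -0.12599569723927695 19.79263301189559
axis corner [562.94579594 -57.40136996] edge30 [562.87617143 -56.93442399]
axis screw [562.82117792 -57.41995127] edge30 [562.87617143 -56.93442399]
top board centre [541.01857662  90.06667968] pivot [518.82668717 234.04624833] axis from pivot-centre [563.56391411 -56.20603739]
pivot->up bx
```

Axis (562.9,-57.3), with three estimates agreeing. Now grasp the pin.

Request:
jog_arm:
  commands:
    - [-0.004,-0.04,0,0]
    - [0,-0.04,0,0]
    - [0,-0.04,0,0]
    - [0,-0.03,0,0]
    - [0,0,0,0]
    - [0,0,-0.04,0]
    - [0,0,-0.04,0]
    - [0,0,-0.04,0]
    - [0,0,-0.03,0]
    - [0,0,-0.012,0]

```text
time: 4.25
ee_pos: [486.8, -245.3, 76.8]
tcp_rot: [-3.134, 0.003, 0.467]
force: [0.1, 0.8, -0.1]
opening: 87.0
grasp_force: 0.0
```

Request:
jog_arm:
  commands:
    - [0,0,0,0]
    - [0,0,0,0]
    - [0,0,0,0]
    - [0,0,0,0]
    - [0,0,0,0]
    - [0,0,0,0]
    - [0,0,0,0]
    - [0,0,0,0]
    - [0,0,0,0]
    - [0,0,0,0]
  hand: 1

```text
time: 5.25
ee_pos: [489.2, -248.0, 80.6]
tcp_rot: [-3.141, 0.0, 0.467]
force: [0.1, -0.8, 1.2]
opening: 25.4
grasp_force: 30.0
```

Request:
jog_arm:
  commands:
    - [0,0,0.01,0]
    - [0,0,0.02,0]
    - [0,0,0.02,0]
    - [0,0,0.02,0]
    - [0,0,0.02,0]
    - [0,0,0,0]
    - [0,0,0,0]
    - [0,0,0,0]

```text
time: 6.05
ee_pos: [488.4, -247.4, 169.4]
tcp_rot: [-3.139, 0.001, 0.467]
force: [-0.3, -0.4, -2.6]
opening: 25.3
grasp_force: 30.0
```

Request:
jog_arm:
  commands:
    - [0.01,0.026,0,0]
    - [0.01,0.026,0,0]
    - [0.01,0.026,0,0]
    - [0.01,0.026,0,0]
    - [0.01,0.026,0,0]
    - [0.01,0.026,0,0]
    - [0.01,0.026,0,0]
    - [0.0036,0.0088,0,0]
    - [0,0,0,0]
    - [0,0,0,0]

```text
time: 7.05
ee_pos: [562.2, -57.8, 169.8]
tcp_rot: [-3.141, 0.002, 0.467]
force: [0.5, 0.4, -3.3]
opening: 25.3
grasp_force: 30.0
```

Run:
```python
from h import *
print(manip.observe()['ee_pos'],manip.observe()['force'])
c=cam('wrist')
import pickle;pickle.dump(c,open('w4.pkl','wb'))
t=cv2.resize(c['img'][120:420,160:480],None,fx=2,fy=2)
cv2.imwrite('pics/w4.png',t[:,:,::-1])
```

```text
[562.23919759 -57.79970664 169.76328701] [ 0.53398034  0.35380136 -3.2646578 ]
```

View pics/w4.png

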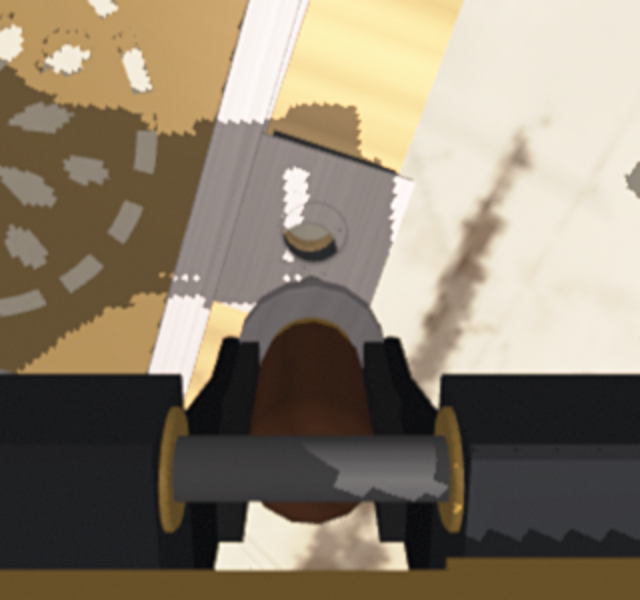

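The pin hangs straight, and its flange is centred between the fingers around crop x=313. Going down in steps and watching the force.

Request:
jog_arm:
  commands:
    - [0,0,-0.02,0]
    - [0,0,-0.02,0]
    - [0,0,-0.005,0]
    - [0,0,-0.005,0]
    - [0,0,-0.004,0]
    - [0,0,0,0]
    - [0,0,0,0]

```text
time: 7.8
ee_pos: [563.3, -57.5, 117.1]
tcp_rot: [3.141, -0.001, 0.467]
force: [0.3, -0.1, -2.8]
opening: 25.4
grasp_force: 30.0
```

Request:
jog_arm:
  commands:
    - [0,0,-0.003,0]
    - [0,0,-0.003,0]
    - [0,0,-0.003,0]
    - [0,0,-0.003,0]
    - [0,0,0,0]
    - [0,0,0,0]

```text
time: 8.4
ee_pos: [563.1, -57.3, 104.4]
tcp_rot: [3.141, -0.0, 0.467]
force: [1.1, -0.4, -1.8]
opening: 25.4
grasp_force: 30.0
```

Request:
jog_arm:
  commands:
    - [0,0,-0.002,0]
    - [0,0,-0.002,0]
    - [0,0,-0.002,0]
    - [0,0,-0.002,0]
    - [0,0,0,0]
    - [0,0,0,0]

```text
time: 9.0
ee_pos: [562.6, -57.2, 96.1]
tcp_rot: [-3.141, 0.001, 0.467]
force: [0.3, 0.3, -2.0]
opening: 25.7
grasp_force: 30.0
```

Request:
jog_arm:
  commands:
    - [0,0,-0.002,0]
    - [0,0,-0.002,0]
    - [0,0,-0.002,0]
    - [0,0,0,0]
    - [0,0,0,0]

```text
time: 9.5
ee_pos: [562.6, -57.2, 90.1]
tcp_rot: [-3.141, 0.0, 0.467]
force: [0.7, 1.0, -4.2]
opening: 25.2
grasp_force: 30.0
```

Request:
jog_arm:
  commands:
    - [0,0,-0.002,0]
    - [0,0,-0.002,0]
    - [0,0,0,0]
    - [0,0,0,0]

```text
time: 9.9
ee_pos: [562.7, -57.2, 86.2]
tcp_rot: [-3.141, 0.0, 0.467]
force: [0.7, 1.5, -3.3]
opening: 25.6
grasp_force: 30.0
```

Request:
jog_arm:
  commands:
    - [0,0,-0.002,0]
    - [0,0,-0.002,0]
    - [0,0,0,0]
    - [0,0,0,0]

```text
time: 10.3
ee_pos: [562.7, -57.2, 82.3]
tcp_rot: [-3.141, 0.0, 0.467]
force: [-1.1, 1.5, -4.3]
opening: 25.3
grasp_force: 30.0
```

Fits freely. Pressing home, expected around z ≈ 75.

Request:
jog_arm:
  commands:
    - [0,0,-0.002,0]
    - [0,0,-0.002,0]
    - [0,0,-0.001,0]
    - [0,0,0,0]
    - [0,0,0,0]

```text
time: 10.8
ee_pos: [562.7, -57.3, 77.3]
tcp_rot: [-3.141, 0.0, 0.467]
force: [-0.4, 1.5, -3.0]
opening: 25.7
grasp_force: 30.0
```

Request:
jog_arm:
  commands:
    - [0,0,-0.001,0]
    - [0,0,-0.001,0]
    - [0,0,-0.001,0]
    - [0,0,0,0]
    - [0,0,0,0]

```text
time: 11.3
ee_pos: [562.8, -57.3, 74.8]
tcp_rot: [3.142, 0.0, 0.467]
force: [-2.2, 1.3, 2.3]
opening: 25.2
grasp_force: 30.0
```

Request:
jog_arm:
  commands:
    - [0,0,-0.001,0]
    - [0,0,0,0]
    - [0,0,0,0]

```text
time: 11.6
ee_pos: [562.9, -57.3, 74.8]
tcp_rot: [3.141, -0.0, 0.467]
force: [-3.2, 1.9, 9.0]
opening: 25.4
grasp_force: 30.0
```

Request:
jog_arm:
  commands:
    - [0,0,0,0]
    - [0,0,0,0]
    - [0,0,0,0]
    - [0,0,0,0]
    - [0,0,0,0]
    - [0,0,0,0]
    - [0,0,0,0]
    - [0,0,0,0]
  hand: 0

```text
time: 12.4
ee_pos: [562.9, -57.3, 73.5]
tcp_rot: [3.142, 0.0, 0.467]
force: [-0.2, 0.5, -0.0]
opening: 81.0
grasp_force: 0.0
```

Request:
jog_arm:
  commands:
    - [0,0,0.01,0]
    - [0,0,0.03,0]
    - [0,0,0.04,0]
    - [0,0,0.04,0]
    - [0,0,0.03,0]
    - [0,0,0,0]
    - [0,0,0,0]
    - [0,0,0,0]

```text
time: 13.2
ee_pos: [561.8, -57.0, 222.6]
tcp_rot: [-3.14, 0.002, 0.467]
force: [-0.4, 0.7, -0.2]
opening: 86.9
grasp_force: 0.0
```

Run:
```python
from h import *
c=cam('wrist');P=cloud(c);d=np.hypot(P[...,0]-563,P[...,1]+57);ok=c['range_z']>0
for n,lo,hi,r in [('handle top',105,130,30),('flange',59,70,22),('leaf',48,59,40)]:
    m=ok&(P[...,2]>lo)&(P[...,2]<hi)&(d<r)
    print(n,m.sum(),np.median(P[m],0).round(1),cv2.minEnclosingCircle(P[m][:,:2].astype(np.float32)))
cv2.imwrite('pics/w5.png',cv2.resize(c['img'][60:360,160:480],None,fx=2,fy=2)[:,:,::-1])
```

```text
handle top 916 [564.7 -56.9 117.8] ((563.228759765625, -57.60513687133789), 13.643706321716309)
flange 615 [572.5 -50.9  64.2] ((564.2107543945312, -57.24024963378906), 20.345895767211914)
leaf 2948 [570.9 -43.9  57.3] ((562.9530639648438, -56.96324920654297), 39.97846221923828)
```

View pics/w5.png

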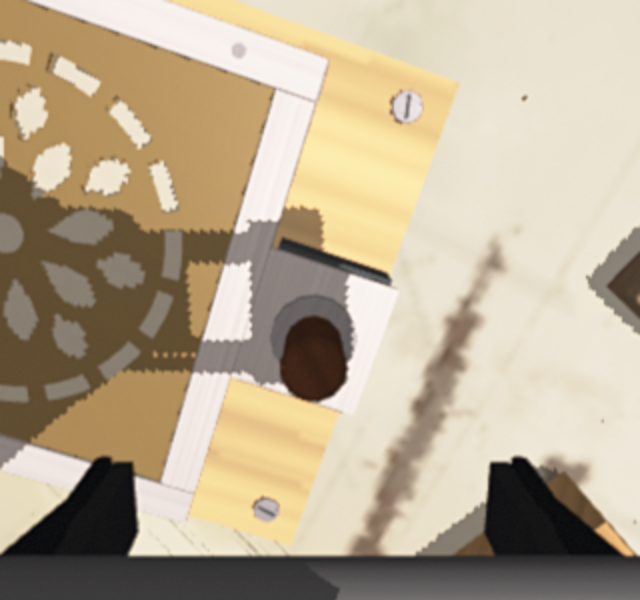

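The pin stands upright at crop (312,350). Its flange sits 6.9 mm above the leaf, so it is fully home, and it is on the axis.

```bash
python3 -c "
from bench import manip
print(manip.finish_job())"
```

```text
the job is handed in; nothing more can be done
None
```

I drove the register pin fully home through both leaves into the bush and left it standing there released. The arm is clear, and I handed the job in at about 13 s (no verdict came back); the last close look measured the pin on the axis with its flange on the leaf, and I did not measure the leaf angles directly.

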